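# Snap the matching caps onto two cocktail shakers

## Task

Close up both cocktail shakers before the shake: match each loose steel cap to the shaker whose collar it fits and press it straight down past the click until its rim sits flush on the shoulder, with the shakers left upright on the worktop and the other things on the counter left where they are. Do the two in either order, but do not let go of the last one: finish while still holding that cap between the fingers and pressing it firmly down (about 10 N) on its shaker.

Things in the scene. Friction and masses are not known exactly. Their poses are not given: they have to be found in the camera images.
- shaker_large: The larger cocktail shaker, plain steel, loose, upright, about 0.45 kg: tapered cup (foot 64 mm, widest 90 mm across at 124 mm up) with a fixed domed strainer lid that narrows to a flat round shoulder 52 mm across, 148 mm above the foot; from its middle rises the collar, 34 mm in diameter. Origin: centre of the foot; z up along its axis.
- shaker_large_seat (a point): Centre of the large shaker's flat shoulder, on its axis, 148 mm above its foot; the cap's rim lies on this plane when home. The collar stands 20 mm above it (top edge tapers 6 mm inward over 8 mm). A black silicone ring round the collar, 6.8 mm above the shoulder, stands 3 mm proud and gives way under the cap's inner lip.
- shaker_small: The smaller cocktail shaker, same make and steel, loose, upright, about 0.32 kg: foot 52 mm, widest 70 mm across at 90 mm up, flat shoulder 41 mm across at 110 mm above the foot, collar 23 mm in diameter. Origin: centre of the foot; z up along its axis.
- shaker_small_seat (a point): Centre of the small shaker's flat shoulder, on its axis, 110 mm above its foot. Collar 20 mm high with the same taper and silicone ring as on the large one.
- cap_large: Loose steel cap of the large shaker, standing mouth down: 47 mm in diameter (48 mm at the rim), 46 mm high, sides straight up to 37 mm, domed top, 80 g; hollow 24 mm deep with an inner lip at the rim (mouth 36.4 mm). Far too wide to hold on the small collar. Origin: centre of the rim; z up along its axis.
- cap_large_top (a point): Centre of the large cap's top, 46 mm above its rim. How a cap closes: it slips over the collar until its lip meets the silicone ring, rim 6.5 mm above the shoulder; a straight push of 10 to 20 N takes the lip over the ring, the resistance drops (the click), and the rim comes flush on the shoulder, where the ring holds it: it does not fall off, and pulled up it lifts the shaker.
- cap_small: Loose steel cap of the small shaker, standing mouth down: 36 mm in diameter (37 mm at the rim), 40 mm high, sides straight up to 31 mm, domed top, 50 g; hollow 24 mm deep, mouth 25.4 mm. Closes just as the large one does; cannot go over the large collar. Origin: centre of the rim; z up along its axis.
- cap_small_top (a point): Centre of the small cap's top, 40 mm above its rim.
- worktop: The marble worktop on which everything stands, top at z = 0 (its origin is of no use).
- rocks_glass: Bystander: cut rocks glass, 80 mm across, 92 mm high, standing on the coasters. Origin: centre of its foot.
- coasters: Bystander: stack of five round leather coasters, 98 mm across, 25 mm high. Origin: centre of the underside.
- jigger: Bystander: steel double-cone measure, 43 mm across, 84 mm high, standing. Origin: centre of its foot.
- wine_stopper: Bystander: steel wine stopper standing on its cap, 34 mm across, 45 mm high, with two black rings on its plug; not a shaker cap. Origin: centre of the underside.
- bitters: Bystander: small bitters bottle with a black cap, 44 mm across, 105 mm high, behind the shakers. Origin: centre of its foot.
- opener: Bystander: flat bar-blade bottle opener, 166 x 36 x 8 mm, lying to the robot's left. Origin: centre of its underside.
- candle: Bystander: candle in a glass, 72 mm across, 71 mm high, to the robot's right. Origin: centre of its foot.
Mind the look-alikes: they are no part of the job. Leave any pink or turquoise look-alike of the cap_large alone.

How it is judged (in metres and radians):
At the end, for the whole second after the job is handed in: Each cap on its shaker: rim flush within 2 mm, centred within 4 mm, square within 0.07 rad; both shakers upright within 0.07 rad on the worktop. Fingers round the sides of one cap press it: its shaker bears on the worktop with over 10 N (large) or 8 N (small), weight included (z of cap_large in the frame of shaker_large_seat between -0.002 and 0.002 m and horizontal distance between cap_large and shaker_large_seat below 0.004 m and angle between the z axis of cap_large and the z axis of shaker_large, either way round below 0.07 rad and angle between each of shaker_large, shaker_small's own z axis and vertical below 0.07 rad and height (world z) of each of shaker_large, shaker_small below 0.008 m and z of cap_small in the frame of shaker_small_seat between -0.002 and 0.002 m and horizontal distance between cap_small and shaker_small_seat below 0.004 m and angle between the z axis of cap_small and the z axis of shaker_small, either way round below 0.07 rad and ((contact force between the fingers and cap_large above 3 N and contact force between shaker_large and worktop above 10 N and z of the grasp point in the frame of cap_large_top below 0.012 m and horizontal distance between the grasp point and cap_large below 0.03 m) or (contact force between the fingers and cap_small above 3 N and contact force between shaker_small and worktop above 8 N and z of the grasp point in the frame of cap_small_top below 0.012 m and horizontal distance between the grasp point and cap_small below 0.03 m))); the arm keeps its last pose, push and grip.
It fails at once if a shaker is tipped by more than 0.35 rad (angle between any of shaker_large, shaker_small's own z axis and vertical above 0.35 rad).
It fails at once if another thing on the counter is shifted by more than 30 mm (distance of any of rocks_glass, coasters, jigger, wine_stopper, bitters, opener, candle from where it was at the start of the episode above 0.03 m).
It also fails if it takes over 72 s, if anything falls off the work surface, if the arm or the gripper's body presses on something with over 40 N, if the wrist force passes 120 N, or if a joint passes its speed limit or range.

## Robot

A 6-joint arm with a two-finger parallel gripper is mounted at the origin on a cart in front of the work surface, level with it; the furniture and walls round the work are solid. World frame = base frame: x ahead of the robot, y to its left, z up, the work surface at z = 0. Lengths are in m, angles in degrees, forces in N, time in s.
With the tool pointing down it reaches from about 0.275 to 0.725 m from the base axis. Payload 5.6 kg.
Tool frame: the origin (TCP) lies at the very end of the fingers, on their centre line; the grasp point (between the pads) lies 19 mm behind it (ctrl.grip_depth is the distance from the TCP to the grasp point, in m); z points along the fingers, y is the line along which they close (so a half turn about z gives the same grasp; the last joint's range is limited). The gripper opens to 85 mm and grips with 20 to 120 N. Pads are 22 mm wide; open, the fingers measure 114 mm over their backs; the gripper's body (76 mm by 85 mm) begins 54 mm behind the grasp point. The pads swing forward as they close: fully open they stand 13 mm farther back than shut.
Start: joints at [93.083, 14.616, 6.199, 0, -81.583, -16.306], TCP at [0.126, 0.535, 0.231] pointing down, gripper open.
Joint ranges: [-168.99, 168.99], [-69.2, 112.95], [-62.41, 85.93], [-164.36, 98.24], [-168.68, -3.75], [-174.98, 174.98]. Speed limits (degrees/s): [147.25, 147.25, 180, 180, 180, 180].

## Interface

Orientations are given as a 3x3 rotation matrix whose columns are the frame's x, y, z axes.
In Python, from workcell import read_state, vision, workorder, ctrl gives the robot as it stands.
- The arm moves only by the tool send_path, called as a command line: name --argument value ..., lists and objects as JSON in quotes. Schema: {"type":"object","properties":{"motion":{"type":"string"},"clamp_n":{"type":"number"},"only":{"type":"string"},"quiet":{"type":"boolean"},"lines":{"type":"string"}},"required":["motion"],"additionalProperties":false}. motion is a string of 1 to 10 rows, one to a line, with the numbers parted by spaces; each row has 5 numbers: the finger opening in m, then dx, dy, dz in shares of 0.6 m (1.0 is 0.6 m), then a turn about the tool's z in parts of the range, where 1.0 means pi/2 rad; each row is the pose to reach, as a shift and turn from the pose commanded when the call began, along the tool's axes at that moment; what a row does not reach only later rows make up. A row lasts 1/12 s, in which the tool goes at most 0.0417 m and 7.16 degrees, less where a joint would pass 70% of its speed; a pose out of reach is approached as far as the arm can. The fingers move at their own pace and stop on an object; clamp_n is the grip in N (left out, the last holds). Time passes only in rows, so rows that do not move let the fingers close. The tool returns the time, the measured TCP pose, the force, the opening and the grip force at its end. only (a regular expression) keeps the lines of the reply that match it, lines (a string "A,B") keeps lines A to B, and quiet returns only ok. Input that does not fit is refused with a message, and nothing moves.
- read_state(): the state, without advancing time (a new reading comes with each control period).
- vision.grab_frame(name): name is "side" or "top" or "wrist"; returns a dict with "image" (480x640x3 uint8, red, green, blue), "z_map" (480x640 float32, m along the optical axis (not along the pixel's ray), 0 where there is no reading), "fovy" (degrees; the focal length in pixels is half the picture's height over the tangent of half this angle, whatever the lens; pixels are square), "cx", "cy" (the principal point, pixels), "world_from_camera" (4x4, takes a point from camera to world coordinates); the wrist camera has in their place "hand_eye" (4x4, takes a point from camera to tool coordinates, whose origin is the TCP and whose axes are the flange's). Camera axes: x right, y down, z forward; pixel columns grow to the right and rows downward; lengths in m; the calibration is good to about 2 mm. A picture is of the moment at which its call begins: read the wrist's pose just before it.
- workorder.close_job(): hands the job in; it is judged then, once.
The state is a dict: "clock": time; "joints": joint angles; "qd": joint speeds; "joint_efforts": joint torques, N m; "eef_pos": TCP position; "tool_rot": TCP orientation; "contact_force": force on the tool from outside, world axes, zero at the start; "moment": the same for the moment, N m; "gripper_width": finger opening in m; "finger_force": force on a finger pad.
Only numpy, scipy, OpenCV 4.12 (cv2) and the standard library are available. Lean on these libraries where they do the work, as an engineer would, in place of code of your own. Each camera call takes 0.05 s, during which the arm holds its last target. There are 200 camera calls.

## Working session

There is one attempt and no reset: what is moved stays moved. The work goes in short steps, Python scripts to look and compute and a tool call to move; the robot and the scene stay as the last step left them, time stands still between calls to the robot, and variables do not carry over. Pictures are saved under pics/ and viewed, at most 10 in all, crops included, and the job is handed in when it is done.

```bash
mkdir -p pics; ls; python3 - <<'E'
from workcell import read_state, vision
import cv2,numpy as np
s=read_state(); print(s)
for n in ("top","side"):
    f=vision.grab_frame(n); cv2.imwrite(f"pics/{n}1.png",f["image"][:,:,::-1]); np.savez(f"{n}1.npz",**f)
    print(n,f["fovy"],f["cx"],f["cy"],np.round(f["world_from_camera"],3))
E
```

```text
pics
{'clock': 0.0, 'joints': array([ 9.30826182e+01,  1.46536264e+01,  6.12998030e+00, -2.69530420e-02,
       -8.15827174e+01, -1.63061334e+01]), 'qd': array([ 0.00909951, -0.01834226, -0.05649929, -0.03982681,  0.04098862,
        0.08989263]), 'joint_efforts': array([ 1.63544942e-04, -3.86630952e+01,  2.37943769e+01,  5.36507383e+00,
       -6.06039714e-03,  6.76067671e-06]), 'eef_pos': array([0.12564615, 0.53494497, 0.23038633]), 'tool_rot': array([[ 9.73469262e-01, -2.28817531e-01, -3.64850443e-04],
       [-2.28817809e-01, -9.73467452e-01, -1.87871465e-03],
       [ 7.47128167e-05,  1.91235524e-03, -9.99998169e-01]]), 'contact_force': array([-0.30025579,  0.31796872, -0.02935701]), 'moment': array([ 0.01888157, -0.05717243,  0.00432887]), 'finger_force': 0.0, 'gripper_width': 0.0851158816378389}
top 47.335607206447364 314.3021036650254 238.05380358484223 [[ 1.000e-03 -9.980e-01  6.800e-02  3.970e-01]
 [-1.000e+00 -1.000e-03  6.000e-03 -9.600e-02]
 [-6.000e-03 -6.800e-02 -9.980e-01  1.818e+00]
 [ 0.000e+00  0.000e+00  0.000e+00  1.000e+00]]
side 45.779337607369484 318.2734046124297 240.79340617975552 [[ 0.936 -0.196  0.293  0.051]
 [-0.352 -0.566  0.745 -1.247]
 [ 0.02  -0.801 -0.599  1.031]
 [ 0.     0.     0.     1.   ]]
```

View pics/top1.png

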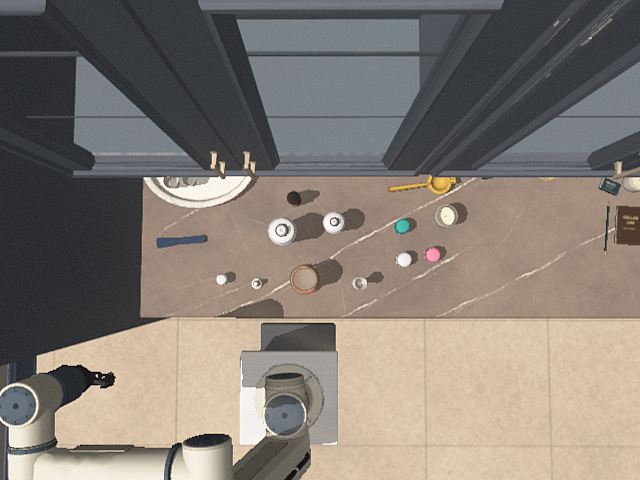

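View pics/side1.png

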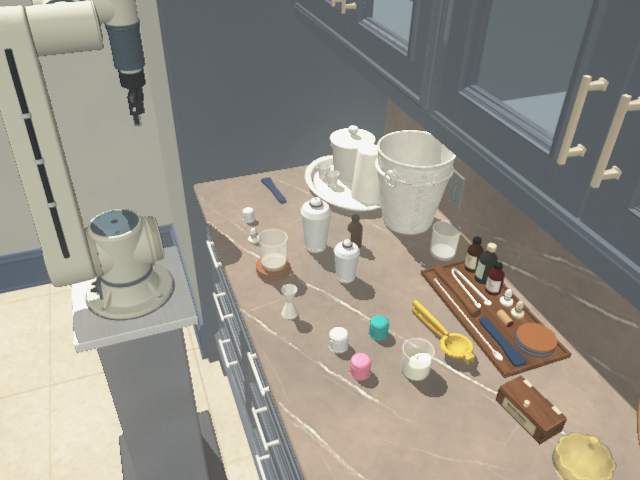

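Top view candidates: plain white/steel things at (404,260), (222,279), (257,284). The pink (433,255) and turquoise (402,227) ones are the look-alikes. (257,284) looks like the wine stopper because it is narrow with rings. That leaves (404,260) as the large cap and (222,279) as the small one. The shakers are at (282,231) large and (334,222) small. I'll measure them and take a confirming crop.

```bash
cat > h.py <<'E'
import numpy as np,cv2
from workcell import read_state, vision
def K(f): return 240/np.tan(np.radians(f["fovy"])/2)
def cloud(f,T):
    z=f["z_map"]; v,u=np.mgrid[:480,:640]; F=K(f)
    P=np.stack([(u-f["cx"])/F*z,(v-f["cy"])/F*z,z],-1)
    return P@T[:3,:3].T+T[:3,3]
def ray(f,T,uv,h):
    d=T[:3,:3]@np.array([(uv[0]-f["cx"])/K(f),(uv[1]-f["cy"])/K(f),1.]); o=T[:3,3]
    return o+d*(h-o[2])/d[2]
def wrist():
    s=read_state(); f=vision.grab_frame("wrist")
    B=np.eye(4); B[:3,:3]=s["tool_rot"]; B[:3,3]=s["eef_pos"]
    return f,B@f["hand_eye"],s
E
python3 - <<'E'
from h import *
f=dict(np.load("top1.npz")); W=cloud(f,f["world_from_camera"])
m=((W[...,2]>.018)&(W[...,0]>.25)&(W[...,0]<.75)&(f["z_map"]>0)).astype(np.uint8)
n,L,st,c=cv2.connectedComponentsWithStats(m)
for i in range(1,n):
    if st[i,4]<15: continue
    p=W[L==i]; h=p[:,2].max()
    print(np.round(c[i]),st[i,2:],"h%.3f"%h,"mid",np.round((p.min(0)+p.max(0))/2,3)[:2],"ext",np.round(np.ptp(p,0),3)[:2],"top",np.round(np.median(p[p[:,2]>h-.008],0),3))
g=dict(np.load("side1.npz"))["image"][:,:,::-1]
cv2.imwrite("pics/crop1.png",np.hstack([cv2.resize(g[190:270,220:300],(390,390),interpolation=2),cv2.resize(g[310:390,310:390],(390,390),interpolation=2)]))
E
```

```text
[276. 130.] [   640    355 108028] h1.371 mid [ 0.5   -0.325] ext [0.5   1.647] top [ 0.629 -0.357  1.366]
[608. 117.] [62  1 62] h0.872 mid [ 0.675 -0.607] ext [0.002 0.107] top [ 0.675 -0.608  0.87 ]
[604. 185.] [ 7 10 25] h0.028 mid [ 0.697 -1.043] ext [0.029 0.025] top [ 0.697 -1.038  0.024]
[614. 188.] [15 12 58] h0.029 mid [ 0.684 -1.072] ext [0.037 0.051] top [ 0.688 -1.071  0.023]
[294. 199.] [ 14  16 170] h0.115 mid [ 0.646 -0.018] ext [0.043 0.042] top [ 0.648 -0.015  0.11 ]
[445. 216.] [ 26  24 464] h0.080 mid [ 0.588 -0.508] ext [0.071 0.072] top [ 0.585 -0.505  0.074]
[334. 222.] [ 23  22 388] h0.138 mid [ 0.563 -0.148] ext [0.067 0.07 ] top [ 0.562 -0.147  0.133]
[282. 231.] [ 29  29 640] h0.179 mid [0.534 0.014] ext [0.087 0.087] top [0.534 0.011 0.172]
[402. 226.] [ 15  15 175] h0.060 mid [ 0.558 -0.372] ext [0.046 0.045] top [ 0.556 -0.37   0.054]
[432. 255.] [ 16  15 181] h0.058 mid [ 0.464 -0.471] ext [0.046 0.048] top [ 0.463 -0.468  0.051]
[404. 260.] [ 15  14 175] h0.055 mid [ 0.449 -0.377] ext [0.043 0.047] top [ 0.45  -0.378  0.05 ]
[304. 280.] [ 30  30 681] h0.134 mid [ 0.384 -0.053] ext [0.095 0.095] top [ 0.42  -0.063  0.128]
[222. 279.] [ 11  11 101] h0.052 mid [0.385 0.215] ext [0.033 0.032] top [0.382 0.214 0.045]
[360. 283.] [ 12  12 121] h0.095 mid [ 0.371 -0.231] ext [0.035 0.035] top [ 0.364 -0.226  0.089]
[256. 284.] [ 8  7 37] h0.049 mid [0.369 0.104] ext [0.02  0.023] top [0.369 0.106 0.043]
```

View pics/crop1.png

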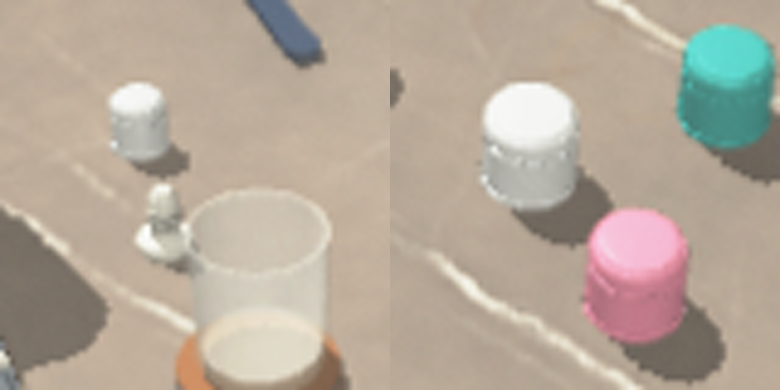

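The crop confirms it. The small plain steel cap (side view at ~(249,215)) and the large plain steel cap (~(339,340)) are the real ones, and the stopper with its plug and the pink and turquoise caps are separate. The measured heights and diameters (reading about 6 mm high) agree. I'll move above the small cap and look with the wrist camera.

Careful with the scale: shifts go in shares of 0.6 m and turns go in shares of pi/2 rad. That gives: 0.325 m is 0.5417, 0.07 m is 0.1167.

send_path --motion "0.085 0.5417 0.42 0.1167 0\n0.085 0.5417 0.42 0.1167 0\n0.085 0.5417 0.42 0.1167 0\n0.085 0.5417 0.42 0.1167 0\n0.085 0.5417 0.42 0.1167 0\n0.085 0.5417 0.42 0.1167 0\n0.085 0.5417 0.42 0.1167 0\n0.085 0.5417 0.42 0.1167 0\n0.085 0.5417 0.42 0.1167 0\n0.085 0.5417 0.42 0.1167 0" --clamp_n 40

```text
clock: 0.93
eef_pos: [0.3848, 0.2142, 0.161]
tool_rot: [[0.974, -0.228, -0.0], [-0.228, -0.974, 0.0], [-0.0, -0.0, -1.0]]
contact_force: [0.8, 1.2, -0.2]
gripper_width: 0.0849
finger_force: 0.0
```

send_path --motion "0.085 0 0 0 0\n0.085 0 0 0 0\n0.085 0 0 0 0"

```text
clock: 1.18
eef_pos: [0.3842, 0.216, 0.1612]
tool_rot: [[0.973, -0.23, -0.0], [-0.23, -0.973, -0.0], [-0.0, 0.0, -1.0]]
contact_force: [-0.4, -1.1, -0.2]
gripper_width: 0.0847
finger_force: 0.0
```

```bash
python3 - <<'E'
from h import *
f,T,s=wrist(); np.set_printoptions(precision=4,suppress=True)
print(s["clock"],s["eef_pos"],s["tool_rot"]); print(f["hand_eye"])
cv2.imwrite("pics/w1.png",f["image"][:,:,::-1]); np.savez("w1.npz",T=T,**f)
E
```

```text
1.1833 [0.3842 0.216  0.1612] [[ 0.9732 -0.2299 -0.0004]
 [-0.2299 -0.9732 -0.0002]
 [-0.0004  0.0003 -1.    ]]
[[-0.0003 -0.9658 -0.2593  0.066 ]
 [ 1.     -0.0001 -0.0005 -0.0001]
 [ 0.0005 -0.2593  0.9658 -0.1422]
 [ 0.      0.      0.      1.    ]]
```

View pics/w1.png

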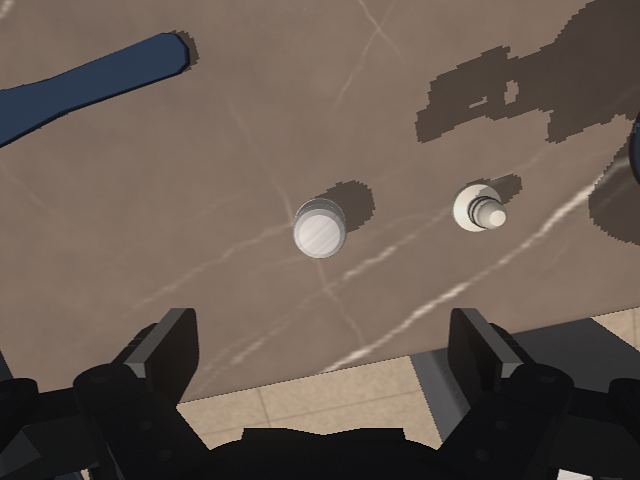

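The wrist view shows the small cap at about (320,229), between the fingers, and the wine stopper at about (482,209). I'll measure it in the tool frame.

```bash
cat >> h.py <<'E'
def meas(f,T,s,xy,r,lo,hi):
    """circle through the points of height lo..hi within r of xy; world and tool offset"""
    W=cloud(f,T); m=(np.hypot(*(W[...,:2]-xy).transpose(2,0,1))<r)&(W[...,2]>lo)&(W[...,2]<hi)&(f["z_map"]>0)
    p=W[m]; (c,rad)=cv2.minEnclosingCircle(p[:,:2].astype(np.float32)); c=np.array(c)
    v,u=np.nonzero(m); d=s["tool_rot"].T@np.r_[c-s["eef_pos"][:2],0]
    print("n",len(p),"centre",c.round(4),"R %.4f"%rad,"zmax %.4f"%np.percentile(p[:,2],98),"tool",d.round(4),"px",u.min(),u.max(),v.min(),v.max())
    return c
E
python3 - <<'E'
from h import *
f=dict(np.load("w1.npz")); T=f["T"]; s=read_state()
c=np.array([.385,.215])
meas(f,T,s,c,.04,.006,.06); meas(f,T,s,c,.04,.025,.06); meas(f,T,s,c,.04,.036,.06)
E
```

```text
n 2461 centre [0.3871 0.2182] R 0.0182 zmax 0.0406 tool [ 0.0027 -0.0023 -0.    ] px 292 345 200 257
n 2260 centre [0.387  0.2183] R 0.0182 zmax 0.0406 tool [ 0.0026 -0.0023 -0.    ] px 292 345 204 257
n 1742 centre [0.3872 0.2183] R 0.0167 zmax 0.0407 tool [ 0.0028 -0.0024 -0.    ] px 294 344 209 257
```

In the tool's units: 0.157 m is 0.2617, 0.0027 m is 0.0045.

send_path --motion "0.085 0.0045 -0.0038 0.05 0\n0.085 0.0045 -0.0038 0.1 0\n0.085 0.0045 -0.0038 0.15 0\n0.085 0.0045 -0.0038 0.2 0\n0.085 0.0045 -0.0038 0.2333 0\n0.085 0.0045 -0.0038 0.25 0\n0.085 0.0045 -0.0038 0.2617 0\n0.085 0.0045 -0.0038 0.2617 0" --clamp_n 40

```text
clock: 1.9
eef_pos: [0.3863, 0.2183, 0.0034]
tool_rot: [[0.974, -0.227, -0.002], [-0.227, -0.974, -0.001], [-0.001, 0.002, -1.0]]
contact_force: [-0.5, 0.4, 0.7]
gripper_width: 0.0848
finger_force: 0.0
```

send_path --motion "0.02 0 0 0 0\n0.02 0 0 0 0\n0.02 0 0 0 0\n0.02 0 0 0 0\n0.02 0 0 0 0\n0.02 0 0 0 0\n0.02 0 0 0 0\n0.02 0 0 0 0\n0.02 0 0 0 0\n0.02 0 0 0 0" --clamp_n 40

```text
clock: 2.73
eef_pos: [0.3879, 0.2183, 0.0053]
tool_rot: [[0.974, -0.229, 0.001], [-0.229, -0.974, 0.001], [0.001, -0.002, -1.0]]
contact_force: [-2.3, 0.7, 6.0]
gripper_width: 0.0348
finger_force: 39.9
```

In the tool's units: -0.22 m is -0.3667, 0.06 m is 0.1.

send_path --motion "0.02 0 0 -0.0167 0\n0.02 0 0 -0.0667 0\n0.02 0 0 -0.1333 0\n0.02 0 0 -0.2 0\n0.02 0 0 -0.2667 0\n0.02 0 0 -0.3333 0\n0.02 0 0 -0.3667 0\n0.02 0.0333 0.05 -0.3667 0\n0.02 0.0667 0.1 -0.3667 0\n0.02 0.1 0.15 -0.3667 0" --clamp_n 80

```text
clock: 3.57
eef_pos: [0.4253, 0.1156, 0.225]
tool_rot: [[0.974, -0.227, 0.001], [-0.227, -0.974, 0.001], [0.001, -0.001, -1.0]]
contact_force: [0.9, 0.2, -0.0]
gripper_width: 0.0341
finger_force: 79.7
```

send_path --motion "0.02 0.0333 0.05 0 0\n0.02 0.0667 0.1 0 0\n0.02 0.1 0.15 0 0\n0.02 0.1333 0.2 0 0\n0.02 0.1667 0.25 0 0\n0.02 0.2 0.3 0 0\n0.02 0.2333 0.35 0 0\n0.02 0.24 0.3767 0 0\n0.02 0.24 0.3767 0 0\n0.02 0.24 0.3767 0 0"

```text
clock: 4.4
eef_pos: [0.5134, -0.1375, 0.2239]
tool_rot: [[0.973, -0.231, -0.001], [-0.231, -0.973, 0.0], [-0.001, -0.0, -1.0]]
contact_force: [-0.3, 0.8, -0.8]
gripper_width: 0.0337
finger_force: 79.7
```

```bash
python3 - <<'E'
from h import *
f,T,s=wrist(); np.savez("w2.npz",T=T,**f); cv2.imwrite("pics/w2.png",f["image"][:,:,::-1])
print(s["eef_pos"])
c=np.array([.563,-.148])
meas(f,T,s,c,.05,.04,.14); meas(f,T,s,c,.04,.105,.14); meas(f,T,s,c,.02,.124,.14)
E
```

```text
[ 0.51336221 -0.13747419  0.22389941]
n 9842 centre [ 0.5668 -0.1459] R 0.0352 zmax 0.1297 tool [ 0.0539 -0.0042 -0.0001] px 262 372 94 207
n 7437 centre [ 0.5666 -0.146 ] R 0.0302 zmax 0.1298 tool [ 0.0538 -0.004  -0.0001] px 268 365 102 201
n 1087 centre [ 0.5667 -0.1463] R 0.0109 zmax 0.1306 tool [ 0.0539 -0.0038 -0.0001] px 298 334 136 173
```

View pics/w2.png

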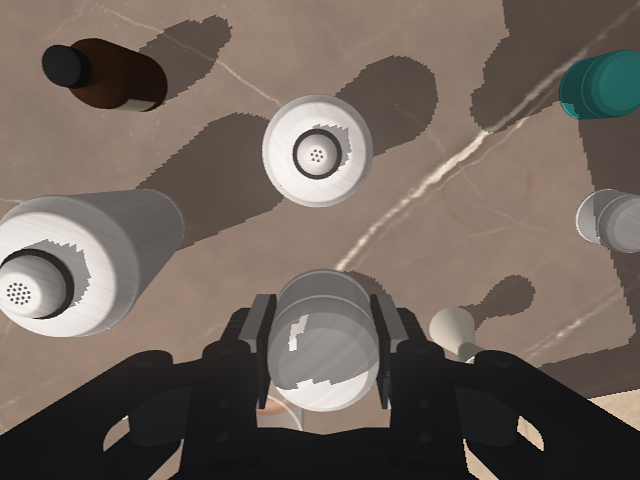

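The picture shows the held cap upright between the pads at about (323,345), and the small shaker's collar at (317,153). I'll measure the held cap the same way.

```bash
python3 - <<'E'
from h import *
f=dict(np.load("w2.npz")); T=f["T"]; s=read_state(); c=s["eef_pos"][:2]
W=cloud(f,T); B=s["tool_rot"]
p=(W-s["eef_pos"])@B   # tool frame
u=np.arange(640)
sel=(abs(p[...,1])<.0165)&(abs(p[...,0])<.03)&(p[...,2]<.03)&(p[...,2]>-.05)&(f["z_map"]>0)
q=p[sel]; print(len(q),q.min(0),q.max(0))
top=q[q[:,2]<-.02]; print("top z",np.percentile(top[:,2],2), "x",top[:,0].min(),top[:,0].max())
fl=top[top[:,2]<np.percentile(top[:,2],2)+.0015]; print(fl.mean(0)); A=np.c_[fl[:,:2],np.ones(len(fl))]; print(np.linalg.lstsq(A,fl[:,2],rcond=None)[0])
for a in np.arange(-.045,.02,.005):
    k=(q[:,2]>a)&(q[:,2]<a+.005); 
    if k.sum()>5: print("z%.3f"%a,k.sum(),q[k,0].min().round(4),q[k,0].max().round(4),q[k,1].min().round(4),q[k,1].max().round(4))
E
```

```text
13325 [-0.01744951 -0.01649994 -0.03884273] [0.01829505 0.01649861 0.00619194]
top z -0.03487480769925625 x -0.0174495148095643 0.017765892137657106
[ 0.00014384 -0.00032977 -0.03406679]
[-0.00320016  0.04160554 -0.03405261]
z-0.040 179 -0.0099 0.0122 -0.0165 0.0097
z-0.035 8110 -0.0167 0.0166 -0.0165 0.0164
z-0.030 1817 -0.0174 0.0178 -0.0165 0.0165
z-0.025 599 -0.0103 0.0177 -0.0165 0.0164
z-0.020 665 0.0051 0.0177 -0.0165 0.0164
z-0.015 502 0.0057 0.0179 -0.0165 0.0164
z-0.010 475 0.0056 0.0177 -0.0165 0.0164
z-0.005 396 0.0056 0.0177 -0.0165 0.0165
z-0.000 570 0.0056 0.0183 -0.0165 0.0165
z0.005 12 0.0074 0.0177 -0.0162 0.0156
```

In the tool's units: 0.08 m is 0.1333, -0.004 m is -0.0067.

send_path --motion "0.02 0.05 -0.0033 0 0\n0.02 0.0897 -0.0067 0.0167 0\n0.02 0.0897 -0.0067 0.05 0\n0.02 0.0897 -0.0067 0.0833 0\n0.02 0.0897 -0.0067 0.1167 0\n0.02 0.0897 -0.0067 0.1333 0\n0.02 0.0897 -0.0067 0.1333 0\n0.02 0.0897 -0.0067 0.1333 0\n0.02 0.0897 -0.0067 0.1333 0"

```text
clock: 5.2
eef_pos: [0.5678, -0.1447, 0.1461]
tool_rot: [[0.974, -0.228, 0.003], [-0.228, -0.974, -0.001], [0.003, -0.0, -1.0]]
contact_force: [0.1, -0.2, -0.1]
gripper_width: 0.0338
finger_force: 79.7
```

```bash
python3 - <<'E'
from h import *
P=[]
for i in range(5):
    f,T,s=wrist(); P.append(s["eef_pos"])
P=np.array(P); print(P.round(4)); 
d=s["tool_rot"].T@np.r_[np.array([.5667,-.1461])-P.mean(0)[:2],0]; print(d.round(4))
meas(f,T,s,np.array([.5667,-.1461]),.04,.05,.105)
E
```

```text
[[ 0.5678 -0.1447  0.1461]
 [ 0.5679 -0.1449  0.1462]
 [ 0.5678 -0.1449  0.1461]
 [ 0.5677 -0.1449  0.1458]
 [ 0.5675 -0.1449  0.1455]]
[-0.0007  0.0014 -0.    ]
n 3441 centre [ 0.567  -0.1461] R 0.0352 zmax 0.1049 tool [-0.0002  0.0012 -0.    ] px 254 397 199 298
```

In the tool's units: 0.021 m is 0.035, 0.0013 m is 0.0022.

send_path --motion "0.02 -0.0007 0.0022 0 0\n0.02 -0.0007 0.0022 0.0083 0\n0.02 -0.0007 0.0022 0.0167 0\n0.02 -0.0007 0.0022 0.0233 0\n0.02 -0.0007 0.0022 0.03 0\n0.02 -0.0007 0.0022 0.035 0\n0.02 -0.0007 0.0022 0.035 0" --clamp_n 110

```text
clock: 6.03
eef_pos: [0.5664, -0.1462, 0.1229]
tool_rot: [[0.974, -0.229, -0.0], [-0.229, -0.974, -0.0], [-0.0, 0.0, -1.0]]
contact_force: [0.1, 0.4, -0.6]
gripper_width: 0.0332
finger_force: 109.3
```

In the tool's units: 0.004 m is 0.0067, 0.003 m is 0.005.

send_path --motion "0.02 0 0 0.0033 0\n0.02 0 0 0.005 0\n0.02 0 0 0.0067 0\n0.02 0 0 0.0067 0"

```text
clock: 6.37
eef_pos: [0.5676, -0.1466, 0.1214]
tool_rot: [[0.974, -0.228, 0.004], [-0.228, -0.974, -0.001], [0.004, 0.0, -1.0]]
contact_force: [0.4, 0.1, 6.7]
gripper_width: 0.033
finger_force: 110.1
```

send_path --motion "0.02 0 0 0.0017 0\n0.02 0 0 0.0033 0\n0.02 0 0 0.0033 0"

```text
clock: 6.62
eef_pos: [0.5673, -0.1464, 0.119]
tool_rot: [[0.974, -0.228, 0.003], [-0.228, -0.974, -0.001], [0.003, 0.0, -1.0]]
contact_force: [0.5, 0.3, 2.2]
gripper_width: 0.0328
finger_force: 109.7
```

send_path --motion "0.02 0 0 0.0017 0\n0.02 0 0 0.0033 0\n0.02 0 0 0.0033 0"

```text
clock: 6.87
eef_pos: [0.5662, -0.1459, 0.1156]
tool_rot: [[0.974, -0.229, -0.0], [-0.229, -0.974, 0.0], [-0.0, -0.0, -1.0]]
contact_force: [-1.7, 1.4, 5.4]
gripper_width: 0.0332
finger_force: 110.8
```

In the tool's units: 0.003 m is 0.005, 0.002 m is 0.0033.

send_path --motion "0.02 0 0 0.0033 0\n0.02 0 0 0.005 0\n0.02 0 0 0.005 0\n0.02 0 0 0.005 0"

```text
clock: 7.2
eef_pos: [0.5671, -0.1463, 0.1157]
tool_rot: [[0.974, -0.228, 0.004], [-0.228, -0.974, -0.001], [0.004, 0.0, -1.0]]
contact_force: [-4.1, 2.1, 17.7]
gripper_width: 0.0329
finger_force: 112.4
```

Seated: z stays at 0.1157 while the force climbs to 18 N. I'll release and retreat.

In the tool's units: -0.003 m is -0.005.

send_path --motion "0.033 0 0 -0.005 0\n0.05 0 0 -0.005 0\n0.085 0 0 -0.005 0\n0.085 0 0 -0.005 0\n0.085 0 0 -0.005 0\n0.085 0 0 -0.005 0\n0.085 0 0 -0.005 0\n0.085 0 0 -0.005 0" --clamp_n 40

```text
clock: 7.87
eef_pos: [0.5662, -0.1461, 0.1152]
tool_rot: [[0.973, -0.229, -0.0], [-0.229, -0.973, -0.0], [-0.0, 0.0, -1.0]]
contact_force: [-0.4, 0.0, 0.9]
gripper_width: 0.0848
finger_force: 0.0
```

send_path --motion "0.085 0 0 -0.0333 0\n0.085 0 0 -0.0833 0\n0.085 0 0 -0.1333 0\n0.085 0 0 -0.1833 0\n0.085 -0.0333 0 -0.1833 0\n0.085 -0.0833 0 -0.1833 0\n0.085 -0.0833 0 -0.1833 0"

```text
clock: 8.45
eef_pos: [0.5139, -0.134, 0.2259]
tool_rot: [[0.973, -0.229, -0.001], [-0.229, -0.973, 0.001], [-0.001, -0.001, -1.0]]
contact_force: [0.2, -0.8, -1.2]
gripper_width: 0.0849
finger_force: 0.0
```

```bash
python3 - <<'E'
from h import *
f,T,s=wrist(); np.savez("w3.npz",T=T,**f); cv2.imwrite("pics/w3.png",f["image"][:,:,::-1])
c=np.array([.567,-.146]); print(s["eef_pos"])
meas(f,T,s,c,.05,.04,.105);meas(f,T,s,c,.04,.125,.17);meas(f,T,s,c,.04,.146,.17)
t=dict(vision.grab_frame("top")); W=cloud(t,t["world_from_camera"])
E
```

```text
[ 0.51387069 -0.13398303  0.22587145]
n 2391 centre [ 0.5647 -0.145 ] R 0.0352 zmax 0.1049 tool [ 0.052  -0.0009 -0.0001] px 268 377 98 209
n 3646 centre [ 0.5645 -0.1451] R 0.0181 zmax 0.1506 tool [ 0.0519 -0.0008 -0.0001] px 289 355 125 193
n 2898 centre [ 0.5646 -0.1451] R 0.0166 zmax 0.1507 tool [ 0.052  -0.0008 -0.0001] px 291 353 128 192
```

View pics/w3.png

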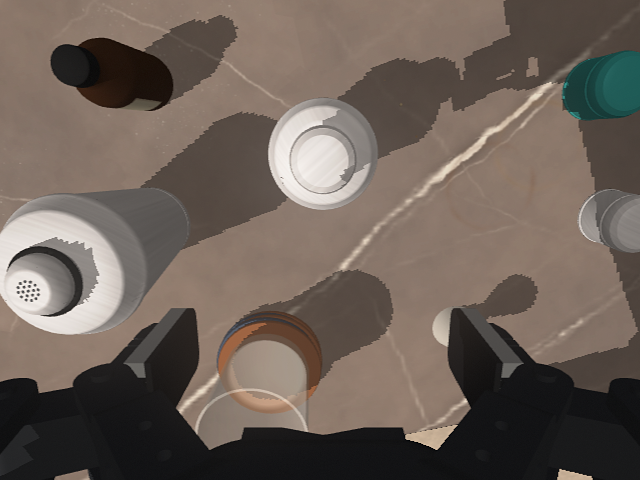

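The small cap sits flush and centred on its shaker at (322,159), with its top at 0.1507 m against 0.150 m expected. Now to the large cap, turning 30° to keep the fingers clear of the pink and turquoise caps.

In the tool's units: 0.252 m is 0.42, 0.03 m is 0.05, 30 degrees is 0.3333.

send_path --motion "0.085 0 0.0583 0 0.0667\n0.085 0 0.1167 0 0.1333\n0.085 0 0.175 0.0167 0.2\n0.085 0 0.2333 0.0333 0.2667\n0.085 -0.005 0.2917 0.05 0.3333\n0.085 -0.01 0.35 0.075 0.3333\n0.085 -0.01 0.4083 0.1 0.3333\n0.085 -0.01 0.42 0.11 0.3333\n0.085 -0.01 0.42 0.11 0.3333\n0.085 -0.01 0.42 0.11 0.3333"

```text
clock: 9.38
eef_pos: [0.4542, -0.3792, 0.1586]
tool_rot: [[0.728, -0.686, -0.001], [-0.686, -0.728, 0.0], [-0.001, 0.0, -1.0]]
contact_force: [0.8, 0.5, 0.3]
gripper_width: 0.0848
finger_force: 0.0
```

```bash
python3 - <<'E'
from h import *
f,T,s=wrist(); np.savez("w4.npz",T=T,**f); cv2.imwrite("pics/w4.png",f["image"][:,:,::-1])
c=np.array([.450,-.377]); print(s["eef_pos"],s["joints"])
meas(f,T,s,c,.04,.006,.06);meas(f,T,s,c,.04,.025,.06);meas(f,T,s,c,.04,.040,.06)
E
```

```text
[ 0.45418183 -0.37915483  0.15860283] [-2.47256825e+01  2.10684726e+01  4.63326745e+00  3.56893511e-03
 -7.36400594e+01  7.14321984e+01]
n 4376 centre [ 0.452 -0.376] R 0.0236 zmax 0.0467 tool [-0.0037 -0.0008  0.    ] px 287 358 201 278
n 4131 centre [ 0.4519 -0.376 ] R 0.0236 zmax 0.0467 tool [-0.0038 -0.0008  0.    ] px 287 358 205 278
n 3703 centre [ 0.452 -0.376] R 0.0228 zmax 0.0467 tool [-0.0038 -0.0008  0.    ] px 288 357 211 278
```

View pics/w4.png

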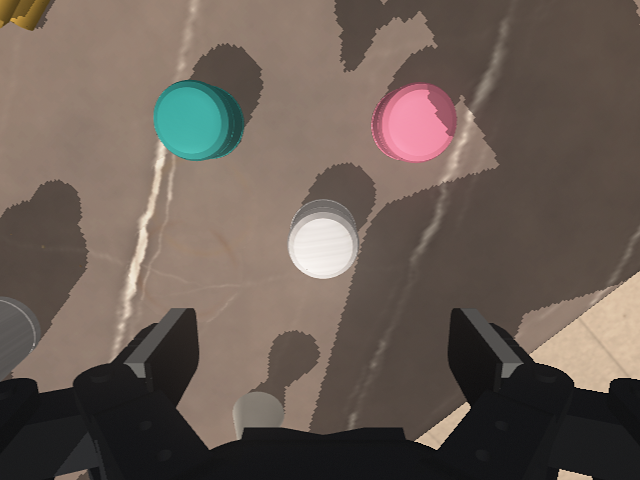

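The white cap at (323,240) is central, with turquoise at (195,120) and pink at (415,122) clear of both fingers. I'll descend and grip.

In the tool's units: 0.15 m is 0.25, 0.14 m is 0.2333.

send_path --motion "0.085 -0.0063 -0.0013 0.05 0\n0.085 -0.0063 -0.0013 0.1 0\n0.085 -0.0063 -0.0013 0.15 0\n0.085 -0.0063 -0.0013 0.2 0\n0.085 -0.0063 -0.0013 0.2333 0\n0.085 -0.0063 -0.0013 0.25 0\n0.085 -0.0063 -0.0013 0.25 0\n0.085 -0.0063 -0.0013 0.25 0" --clamp_n 40

```text
clock: 10.1
eef_pos: [0.4531, -0.3754, 0.0106]
tool_rot: [[0.73, -0.684, 0.001], [-0.684, -0.73, -0.001], [0.002, 0.0, -1.0]]
contact_force: [-0.3, -0.6, 0.3]
gripper_width: 0.085
finger_force: 0.0
```

send_path --motion "0.03 0 0 0 0\n0.03 0 0 0 0\n0.03 0 0 0 0\n0.03 0 0 0 0\n0.03 0 0 0 0\n0.03 0 0 0 0\n0.03 0 0 0 0\n0.03 0 0 0 0" --clamp_n 60

```text
clock: 10.77
eef_pos: [0.4529, -0.3761, 0.0111]
tool_rot: [[0.729, -0.685, 0.003], [-0.685, -0.729, -0.002], [0.003, -0.0, -1.0]]
contact_force: [-0.6, 1.3, 6.2]
gripper_width: 0.0453
finger_force: 61.8
```

send_path --motion "0.03 0 0 -0.0167 0\n0.03 0 0 -0.0667 0\n0.03 0 0 -0.1333 0\n0.03 0 0 -0.2 0\n0.03 0 0 -0.2667 0\n0.03 0 0 -0.3333 0\n0.03 0 0 -0.3917 0\n0.03 0 0 -0.4083 0\n0.03 0 0 -0.4083 0" --clamp_n 90

```text
clock: 11.52
eef_pos: [0.4529, -0.3764, 0.2592]
tool_rot: [[0.729, -0.685, 0.007], [-0.685, -0.729, -0.004], [0.008, -0.002, -1.0]]
contact_force: [0.8, -0.2, -1.0]
gripper_width: 0.0446
finger_force: 91.9
```

In the tool's units: -0.27 m is -0.45, -0.04 m is -0.0667.

send_path --motion "0.03 -0.0167 -0.025 0 0\n0.03 -0.05 -0.0667 0 0\n0.03 -0.0833 -0.1083 0 0\n0.03 -0.1217 -0.1567 0 0\n0.03 -0.16 -0.205 0 0\n0.03 -0.1983 -0.2533 0 0\n0.03 -0.2367 -0.3017 0 0\n0.03 -0.275 -0.35 0 0\n0.03 -0.3133 -0.4 0 0\n0.03 -0.3517 -0.45 0 0"

```text
clock: 12.35
eef_pos: [0.4819, -0.0324, 0.2534]
tool_rot: [[0.729, -0.685, -0.002], [-0.685, -0.729, 0.0], [-0.002, 0.001, -1.0]]
contact_force: [0.6, 0.4, -0.7]
gripper_width: 0.0445
finger_force: 91.9
```

send_path --motion "0.03 -0.0333 -0.0433 0 0\n0.03 -0.0667 -0.0867 0 0\n0.03 -0.0933 -0.12 0 0\n0.03 -0.0933 -0.12 0 0\n0.03 -0.0933 -0.12 0 0\n0.03 -0.0933 -0.12 0 0"

```text
clock: 12.85
eef_pos: [0.491, 0.0563, 0.2536]
tool_rot: [[0.729, -0.685, -0.002], [-0.685, -0.729, -0.001], [-0.001, 0.002, -1.0]]
contact_force: [-0.3, -0.8, -1.3]
gripper_width: 0.0449
finger_force: 91.9
```

```bash
python3 - <<'E'
from h import *
f,T,s=wrist(); np.savez("w5.npz",T=T,**f); cv2.imwrite("pics/w5.png",f["image"][:,:,::-1])
c=np.array([.537,.014]); print(s["eef_pos"])
meas(f,T,s,c,.055,.06,.18);meas(f,T,s,c,.04,.143,.18);meas(f,T,s,c,.025,.162,.18)
p=(cloud(f,T)-s["eef_pos"])@s["tool_rot"]
q=p[(abs(p[...,1])<.021)&(abs(p[...,0])<.035)&(p[...,2]<.03)&(p[...,2]>-.06)&(f["z_map"]>0)]
for a in np.arange(-.05,.02,.005):
    k=(q[:,2]>a)&(q[:,2]<a+.005)
    if k.sum()>5: print("z%.3f"%a,k.sum(),q[k,0].min().round(4),q[k,0].max().round(4),q[k,1].min().round(4),q[k,1].max().round(4))
fl=q[q[:,2]<-.033]; fl=fl[np.hypot(fl[:,0],fl[:,1])<.015]; print(len(fl),np.percentile(fl[:,2],5),np.linalg.lstsq(np.c_[fl[:,:2],np.ones(len(fl))],fl[:,2],rcond=None)[0])
E
```

```text
[0.49098718 0.05629684 0.25364404]
n 16400 centre [0.5373 0.0156] R 0.0444 zmax 0.1682 tool [ 0.0616 -0.0021 -0.0001] px 250 391 63 209
n 12615 centre [0.5371 0.0154] R 0.0373 zmax 0.1683 tool [ 0.0616 -0.0018 -0.    ] px 257 384 72 203
n 2771 centre [0.5372 0.0152] R 0.0163 zmax 0.1689 tool [ 0.0618 -0.0017 -0.    ] px 291 350 110 170
z-0.040 824 -0.016 0.0154 -0.0178 0.0146
z-0.035 14053 -0.0223 0.0224 -0.021 0.021
z-0.030 1737 -0.0226 0.0233 -0.021 0.021
z-0.025 533 0.0095 0.0231 -0.0209 0.0207
z-0.020 726 0.0093 0.0232 -0.021 0.0207
z-0.015 537 0.0088 0.0232 -0.021 0.0209
z-0.010 484 0.0096 0.0231 -0.0209 0.0206
z-0.005 432 0.009 0.0232 -0.021 0.0209
z-0.000 392 0.0093 0.0231 -0.0209 0.0207
z0.005 592 0.0091 0.0237 -0.021 0.021
z0.010 56 0.0124 0.0236 -0.0207 0.0196
7469 -0.035224515477615126 [ 0.00579714  0.0021952  -0.03431261]
```

View pics/w5.png

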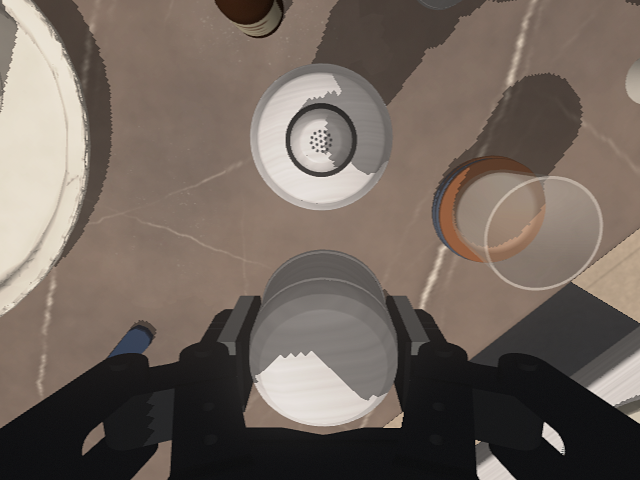

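The cap is held level and centred at about (323,340), with its rim 11 mm below the TCP. The large collar is at (321,140). I'll move over it and come down to just above the collar.

In the tool's units: 0.065 m is 0.1083, 0.0617 m is 0.1028.

send_path --motion "0.03 0.05 -0.0017 0 0\n0.03 0.0833 -0.0033 0 0\n0.03 0.1028 -0.0033 0.0167 0\n0.03 0.1028 -0.0033 0.05 0\n0.03 0.1028 -0.0033 0.0833 0\n0.03 0.1028 -0.0033 0.1083 0\n0.03 0.1028 -0.0033 0.1083 0\n0.03 0.1028 -0.0033 0.1083 0" --clamp_n 110

```text
clock: 13.57
eef_pos: [0.5371, 0.0149, 0.1886]
tool_rot: [[0.728, -0.686, -0.002], [-0.686, -0.728, -0.001], [-0.001, 0.002, -1.0]]
contact_force: [-0.3, 0.7, 0.6]
gripper_width: 0.0441
finger_force: 113.0
```

```bash
python3 - <<'E'
from h import *
P=[]
for i in range(4):
    f,T,s=wrist(); P.append(s["eef_pos"])
    if i%2: meas(f,T,s,np.array([.5372,.0154]),.055,.06,.135)
P=np.array(P); print(P.round(4))
print((s["tool_rot"].T@np.r_[np.array([.5372,.0154])-P.mean(0)[:2],0]).round(4))
E
```

```text
n 2289 centre [0.5373 0.015 ] R 0.0441 zmax 0.1348 tool [-0.0003  0.0005 -0.    ] px 239 411 181 295
n 2276 centre [0.5374 0.0151] R 0.0442 zmax 0.1348 tool [-0.0004  0.0011 -0.    ] px 241 412 181 295
[[0.5371 0.0149 0.1886]
 [0.5379 0.0152 0.1898]
 [0.5384 0.0154 0.1904]
 [0.5385 0.0157 0.1907]]
[-0.0007  0.0005 -0.    ]
```

In the tool's units: 0.022 m is 0.0367, 0.021 m is 0.035.

send_path --motion "0.03 -0.0005 0.0008 0.01 0\n0.03 -0.0005 0.0008 0.02 0\n0.03 -0.0005 0.0008 0.0283 0\n0.03 -0.0005 0.0008 0.035 0\n0.03 -0.0005 0.0008 0.0367 0\n0.03 -0.0005 0.0008 0.0367 0"

```text
clock: 14.27
eef_pos: [0.5371, 0.0156, 0.1669]
tool_rot: [[0.729, -0.685, -0.001], [-0.685, -0.729, -0.0], [-0.0, 0.001, -1.0]]
contact_force: [-0.4, -0.5, -0.5]
gripper_width: 0.0445
finger_force: 113.1
```

send_path --motion "0.03 0 0 0.0033 0\n0.03 0 0 0.005 0\n0.03 0 0 0.0067 0\n0.03 0 0 0.0067 0"

```text
clock: 14.6
eef_pos: [0.5382, 0.0151, 0.1652]
tool_rot: [[0.729, -0.685, 0.003], [-0.685, -0.729, -0.001], [0.003, -0.001, -1.0]]
contact_force: [-0.7, -1.4, 6.5]
gripper_width: 0.0441
finger_force: 114.0
```

send_path --motion "0.03 0 0 0.0017 0\n0.03 0 0 0.0033 0\n0.03 0 0 0.0033 0\n0.03 0 0 0.0033 0"

```text
clock: 14.93
eef_pos: [0.5378, 0.0154, 0.1624]
tool_rot: [[0.729, -0.685, 0.002], [-0.685, -0.729, -0.0], [0.001, -0.001, -1.0]]
contact_force: [-0.2, -1.3, 1.2]
gripper_width: 0.0442
finger_force: 113.3
```

In the tool's units: 0.003 m is 0.005, 0.002 m is 0.0033.

send_path --motion "0.03 0 0 0.0017 0\n0.03 0 0 0.0033 0\n0.03 0 0 0.005 0\n0.03 0 0 0.005 0"

```text
clock: 15.27
eef_pos: [0.5376, 0.0155, 0.1594]
tool_rot: [[0.729, -0.685, 0.001], [-0.685, -0.729, -0.0], [0.001, -0.0, -1.0]]
contact_force: [-2.8, 0.3, 6.8]
gripper_width: 0.0442
finger_force: 114.2
```

send_path --motion "0.03 0 0 0.0017 0\n0.03 0 0 0.0033 0\n0.03 0 0 0.0033 0\n0.03 0 0 0.0033 0"

```text
clock: 15.6
eef_pos: [0.5382, 0.0152, 0.1594]
tool_rot: [[0.729, -0.684, 0.004], [-0.684, -0.729, -0.001], [0.003, -0.002, -1.0]]
contact_force: [-5.8, -0.2, 16.0]
gripper_width: 0.0443
finger_force: 115.3
```

It is flush at 0.1594 and held at 16 N. I'll hold for a moment, check that it is steady, and look at both shakers.

send_path --motion "0.03 0 0 0 0\n0.03 0 0 0 0\n0.03 0 0 0 0\n0.03 0 0 0 0\n0.03 0 0 0 0\n0.03 0 0 0 0\n0.03 0 0 0 0\n0.03 0 0 0 0\n0.03 0 0 0 0\n0.03 0 0 0 0"

```text
clock: 16.43
eef_pos: [0.5382, 0.0152, 0.1595]
tool_rot: [[0.729, -0.684, 0.004], [-0.684, -0.729, -0.001], [0.003, -0.002, -1.0]]
contact_force: [-5.9, 0.6, 16.6]
gripper_width: 0.0441
finger_force: 115.3
```

```bash
python3 - <<'E'
from h import *
f,T,s=wrist(); p=(cloud(f,T)-s["eef_pos"])@s["tool_rot"]
k=(abs(p[...,0])<.012)&(abs(p[...,1])<.012)&(f["z_map"]>0); print("top world z",np.percentile(cloud(f,T)[k][:,2],[50,95]))
meas(f,T,s,np.array([.5374,.0151]),.055,.06,.135)
g=vision.grab_frame("side"); im=g["image"][:,:,::-1]
cv2.imwrite("pics/s2.png",cv2.resize(im[120:300,220:420],(800,600)[:1]+(600,),interpolation=2))
E
```

```text
top world z [0.19538368 0.24442754]
n 3019 centre [0.5382 0.0158] R 0.0441 zmax 0.1348 tool [-0.0004 -0.0005 -0.    ] px 223 423 188 308
```

View pics/s2.png

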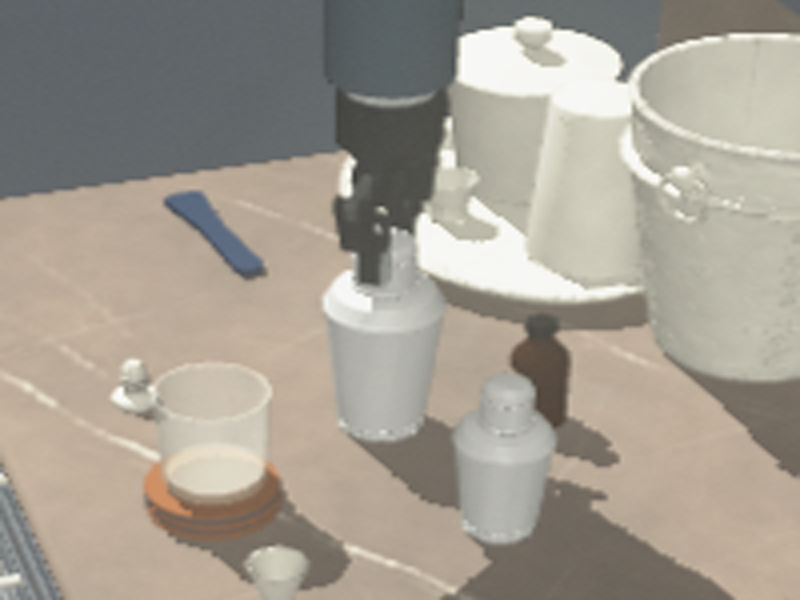

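Both shakers stand upright with their caps on: the large one under the gripper at (385,340), the small one at (505,460). Nothing else has been disturbed, and the hold is steady at 16.6 N with the large cap's top at about 0.195 m (0.194 m expected). Handing in.

```bash
python3 -c "
from workcell import workorder; print(workorder.close_job())"
```

```text
the job is handed in; nothing more can be done
None
```

I pressed both caps flush on their own shakers and handed the job in at about 16.5 s, with the large cap still gripped and pressed down at about 16 N; the hand-in returned no verdict.

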